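# Reverse a stepped axle in a sloping gauge and set the stop to it

### The arm

A 7-joint arm with a two-finger parallel gripper is mounted at the origin on the work surface; the furniture and walls round the work are solid. World frame = base frame: x ahead of the robot, y to its left, z up, the work surface at z = 0. Lengths are in m, angles in rad, forces in N, time in s.
With the tool pointing down it reaches from about 0.4 to 0.9 m from the base axis. Payload 5.6 kg.
Tool frame: the origin (TCP) lies midway between the tips of the shut fingers; the grasp point (between the pads) lies 19 mm behind it; y points along the fingers, z is the direction in which the jaws open and shut, and the axes are right-handed (so a half turn about y gives the same grasp; the last joint's range is limited). The gripper opens to 92 mm and grips with 3 to 60 N. Pads are 20 mm wide; open, the fingers measure 128 mm over their backs; the gripper's body (75 mm by 189 mm) begins 69 mm behind the grasp point.
Start: joints at [1.142, 0.468, -0.012, 1.603, 0.006, 1.071, -0.056], TCP at [0.245, -0.602, 0.215] pointing down, gripper open.
Joint ranges: [-2.53, 2.53], [-0.31, 2.02], [-1.57, 1.55], [0.28, 2.44], [-1.29, 4.43], [0.15, 1.84], [-2.92, 2.92]. Speed limits (rad/s): [2.57, 2.57, 3.14, 3.14, 3.14, 3.14, 3.14].

### API

Orientations are given as a 3x3 rotation matrix whose columns are the frame's x, y, z axes.
In Python, from station import env, effector, solver, viewer, workorder, search_frame, tip_of gives the robot as it stands. Calls block until the motion is done:
- env.reach(position, orientation): joint-space move of the TCP to a pose.
- env.movel(position, frame=None, rate=0.15): straight line of the TCP; frame=None keeps the orientation; rate is the mean speed in m/s.
- env.goto_joints(angles): joint-space move.
- effector.release() and effector.grasp(squeeze=None): open the fingers fully, or close them until they stop; squeeze is the grip in N (None keeps the last).
- env.pause(seconds).
- solver.inverse_kinematics(position, orientation): joint angles nearest the present ones, or None.
- env.sense(): the state.
- viewer.read_camera(name): name is "side" or "top"; returns (picture, depth): 384x512x3 uint8, red, green, blue; 384x512 float32, m along the optical axis (not along the pixel's ray), 0 where there is no reading.
- viewer.camera_info(name): a dict with "intrinsics" (3x3 intrinsics, pixels), "dist_coeffs" ([k1, k2, p1, p2, k3] as OpenCV has them; the pictures are not rectified), "eye" and "rotation" of the camera in the world. Camera axes: x right, y up, looking along -z (the intrinsics and any distortion apply to the point x, -y, -z); pixel columns grow to the right and rows downward; lengths in m; the calibration is good to about 2 mm. A picture is of the moment at which its call begins. camera_info takes no time and is no camera call.
A pose or a line that the arm cannot do raises env.PlanningError and nothing moves.
- workorder.finish_job(): hands the job in, once; it reports no verdict.
Trained networks look in the newest picture that a camera, given by its name, has taken for a name from the list of things; names that differ only in an ending like _2 or _b are one class to them, and where a whole thing is asked for, a point or a joint stands for the part that bears it (a point fixed in the world has none). Each returns a list of dicts, best first, with "score" (0 to 1); they miss things now and then, are a little off and sometimes report something else, mostly with a low value. They report only what shows in the picture. A call takes as long as a camera call. They do not tell look-alikes from the thing itself.
- search_frame(camera, name): "at" ([x, y, z] in m, in world coordinates, good to about 4 mm: the middle of the surface that is visible of it).
- tip_of(camera, name): "at" ([x, y, z] in m, in world coordinates, good to about 4 mm: a listed point, or the origin of a listed thing).
The state is a dict: "t": time; "joint_positions": joint angles; "joint_velocities": joint speeds; "tau": joint torques, N m; "ee_pos": TCP position; "tcp_rot": TCP orientation; "wrist_force": force on the tool from outside, world axes, zero at the start; "moment": the same for the moment, N m; "gripper_width": finger opening in m.
Only numpy, scipy, OpenCV 4.12 (cv2) and the standard library are available. Lean on these libraries where they do the work, as an engineer would, in place of code of your own. Each camera call takes 0.05 s, during which the arm holds its last target.

### The job

The stepped axle lies the wrong way round in the sloping gauge: lift it out, turn it end for end clear of everything around, and lay it back in the two V-rests with its thin end slid down into the blind hole until it bottoms. Then slide the stop down the slope until it touches the upper end of the axle, so that the scale shows how far the axle stands out. Do not knock the toggle clamp or the can that stand on either side of the gauge, and let go of everything at the end.

Things in the scene. Friction and masses are not known exactly. Their poses are not given: they have to be found in the camera images.
- stand: The fixed gauge as a whole: dark steel foot plate 262 x 76 x 10 mm, two uprights, and on them the sloping bed. The origin lies on the bench, straight below the mouth of the blind hole (95 mm above the bench); x points level towards the high end of the slope (away from the robot), z up. The foot reaches from x = -26 to +236 mm.
- bed: Sloping bed, fixed on the stand, 25 degrees to level. Origin: centre of the blind hole's mouth; x runs up the slope along the axis of hole and axle, y across, z square to the slope, away from the bed. Round hole 20 mm wide, 35 mm deep (bottom at x = -35 mm), in a round steel block of 38 mm diameter, x = -45 to 0. Bed plate 64 mm wide, surface at z = -38 mm, x = -47 to +285 mm.
- axle: Loose stepped steel axle, 200 mm long, about 0.35 kg: 25 mm diameter over 155 mm, then 14 mm over the last 45 mm. Origin on its axis at mid length; x points to the thin end (step at x = +55 mm). At the start it lies in the V-rests with the thick end down against the hole block (too thick for the hole), the thin end up the slope.
- axle_thin_end (a point): Centre of the end face of the axle's thin end.
- axle_thick_end (a point): Centre of the end face of the axle's thick end.
- stop (a joint): Travel of the sliding stop in m: 0 at the top of its way, growing as it slides down the slope, to 0.085. It starts between 0 and 0.012, sticks where it is left, and takes about 2.5 N to push.
- stop_face (a point): Centre of the sliding stop's lower face, on the hole's axis; axes as the bed's. At joint value 0 it is 232 mm up the slope from the hole's mouth. The stop is an aluminium block, 26 mm long in x, 46 mm wide, top 13 mm above the axis; on it stands a dark thumb tab, 7 to 19 mm behind the face in x, 22 mm wide in y, up to 37 mm above the axis, to push or pinch.
- clamp: Toggle clamp on a plate 70 x 150 mm, screwed to the bench beside the gauge (left or right of it), 157 mm high, with an upright red lever; the origin is on the bench near the middle of the plate. Not to be struck. (Another like it lies far off, on the bench's right-hand edge.)
- can: Loose closed drink can, 66 mm diameter, 119 mm high, white with a yellow and green label, standing on the other side of the gauge; origin at the centre of its underside. Not to be knocked.
- rests (a point): Point on the bed's axis midway between the two 90 degree V-rests, 84 mm up the slope from the hole's mouth; axes as the bed's. The steel rests are 16 mm long in x, 54 mm wide, at x = -56 and +56 mm from here (96 mm free between them, for the fingers), tops 4 mm above the axis. A 25 mm bar lying in them has its axis exactly on the bed's x axis.
Things that resemble listed ones, but are neither listed nor needed, are in the scene too. Several things have the shape of the axle; the one meant has the colours described above.

How it is judged:
By the outcome, as a careful person would: the job done as asked, in the order asked, and still so for the second after the job is handed in, with the robot touching nothing.
It also fails if it takes over 58 s, if anything falls off the work surface, if the arm or the gripper's body presses on something with over 40 N, if the wrist force passes 120 N, or if a joint passes its speed limit or range.

## Working session

There is one attempt and no reset: what is moved stays moved. The work goes in short steps, each a Python script; the robot and the scene stay as the last script left them, time stands still between calls to the robot, and variables do not carry over. Pictures are saved under pics/ and viewed, and the job is handed in when it is done.

```bash
ls; mkdir -p pics; python3 - <<'E'
from station import env, viewer, search_frame, tip_of
import cv2, numpy as np
for c in ["side","top"]:
    p,d=viewer.read_camera(c); cv2.imwrite(f"pics/{c}0.png",cv2.resize(p[:,:,::-1],(800,600))); np.savez(f"{c}0.npz",p=p,d=d)
    i=viewer.camera_info(c); print(c,i)
    for n in ["stand","bed","axle","axle_thin_end","axle_thick_end","stop_face","clamp","can","rests"]:
        print(n,[(np.round(r["at"],3).tolist(),round(r["score"],2)) for r in tip_of(c,n)[:4]])
print(env.sense())
E
```

```text
pics
side {'intrinsics': array([[455.83874434,   0.        , 249.25730101],
       [  0.        , 455.83874434, 196.18005423],
       [  0.        ,   0.        ,   1.        ]]), 'dist_coeffs': array([0.00012705, 0.        , 0.        , 0.        , 0.        ]), 'eye': array([0.57474923, 0.96779916, 0.87209304]), 'rotation': array([[-0.9987482 , -0.01436105,  0.0479144 ],
       [ 0.04698488, -0.59795383,  0.80015226],
       [ 0.01715957,  0.80140188,  0.59788007]])}
stand [([0.645, 0.013, 0.177], 0.29)]
bed [([0.465, 0.038, 0.093], 0.69), ([0.645, 0.013, 0.18], 0.15)]
axle [([0.32, 0.195, 0.011], 0.79), ([0.556, 0.027, 0.135], 0.66), ([0.701, -0.236, 0.012], 0.53)]
axle_thin_end [([0.646, 0.012, 0.181], 0.93), ([0.792, -0.278, 0.013], 0.71), ([0.27, 0.28, 0.013], 0.6)]
axle_thick_end [([0.366, 0.108, 0.017], 0.78), ([0.468, 0.037, 0.101], 0.59)]
stop_face [([0.665, 0.01, 0.191], 0.6)]
clamp [([0.517, -0.104, -0.001], 0.67)]
can [([0.553, 0.167, -0.001], 0.78)]
rests [([0.537, 0.027, 0.127], 0.96)]
top {'intrinsics': array([[412.69980148,   0.        , 256.32364346],
       [  0.  
[... 1176 characters left out ...]
138782, -0.05628499]), 'joint_velocities': array([-0.0006091 , -0.00257156,  0.00100165,  0.00015516, -0.00023321,
        0.00045799,  0.00053038]), 'tau': array([-3.17576860e-04, -5.20425940e+01, -1.27623137e-02, -2.44061261e+01,
       -5.66600589e-02,  1.12937536e-02,  2.09371370e-05]), 'ee_pos': array([ 0.24456718, -0.60224438,  0.21459987]), 'tcp_rot': array([[-9.26506853e-01, -1.95282362e-05,  3.76277892e-01],
       [-3.76277890e-01, -6.35436808e-05, -9.26506851e-01],
       [ 4.20031268e-05, -9.99999998e-01,  5.15256122e-05]]), 'wrist_force': array([-0.71660945,  0.21366643, -0.54218238]), 'moment': array([ 0.02067381, -0.01667699,  0.02851839]), 'gripper_width': 0.0918261279949923}
```

View pics/side0.png

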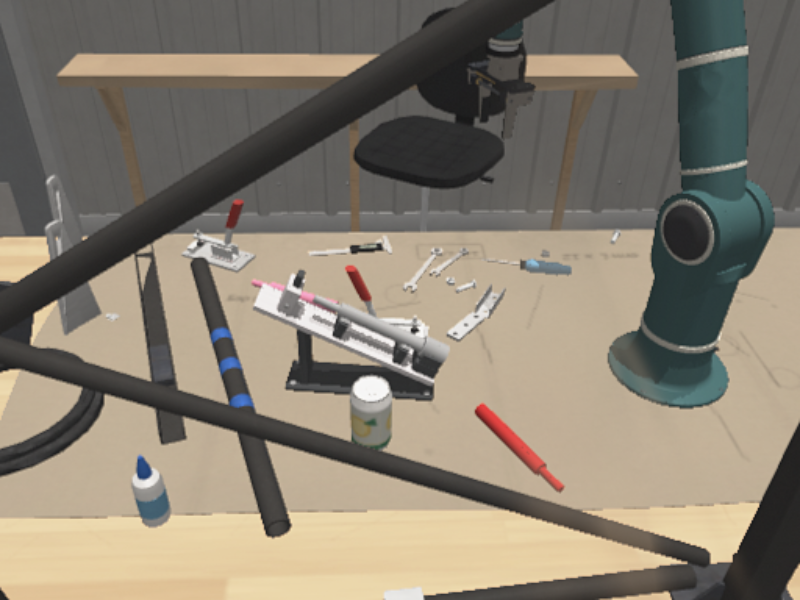

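View pics/top0.png

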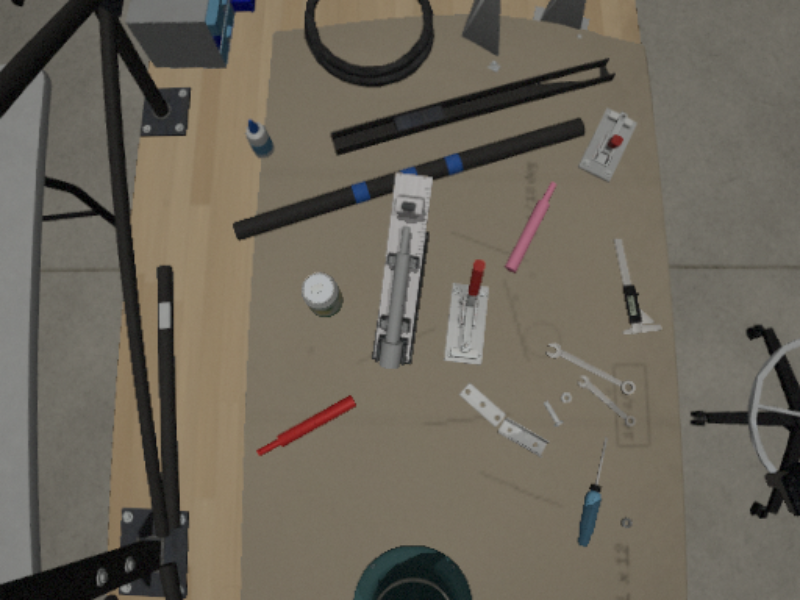

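The side view shows the grey/pink-tipped axle in the gauge at (370,325). The can is at (370,412) and the clamp behind it at (380,300). The top view shows the gauge at (403,270), the can at (322,292) and the clamp at (467,320). The red and pink look-alikes lie on the bench. Next I'll refine the gauge pose from the depth data.

```bash
cat > fit.py <<'E'
import numpy as np, cv2
from scipy.optimize import least_squares
from station import viewer
S,C=np.sin(np.radians(25)),np.cos(np.radians(25))
def cloud(cam,p,d):
    i=viewer.camera_info(cam); v,u=np.mgrid[0:384,0:512]
    uv=np.stack([u.ravel(),v.ravel()],1).astype(float)[:,None]
    n=cv2.undistortPoints(uv,i["intrinsics"],i["dist_coeffs"])[:,0]
    z=d.ravel(); P=np.stack([n[:,0]*z,-n[:,1]*z,-z],1)
    return (P@i["rotation"].T+i["eye"])[z>0], p.reshape(-1,3)[z>0]
def R(yaw):
    c,s=np.cos(yaw),np.sin(yaw)
    return np.array([[c,-s,0],[s,c,0],[0,0,1]])@np.array([[C,0,-S],[0,1,0],[S,0,C]])
def box(q,lo,hi):
    c=(np.array(lo)+hi)/2;h=(np.array(hi)-lo)/2;a=np.abs(q-c)-h
    return np.linalg.norm(np.maximum(a,0),axis=1)+np.minimum(a.max(1),0)
def cyl(q,x0,x1,r):
    a=np.stack([np.abs(q[:,0]-(x0+x1)/2)-(x1-x0)/2,np.hypot(q[:,1],q[:,2])-r],1)
    return np.linalg.norm(np.maximum(a,0),axis=1)+np.minimum(a.max(1),0)
def parts(q,st,fwd):
    f=.232-st
    ax=[cyl(q,0,.155,.0125),cyl(q,.155,.2,.007)] if not fwd else [cyl(q,-.035,.01,.007),cyl(q,.01,.165,.0125)]
    return np.array(ax+[cyl(q,-.045,0,.019),box(q,[-.047,-.032,-.048],[.285,.032,-.038]),
      box(q,[f,-.023,-.036],[f+.026,.023,.013]),box(q,[f+.007,-.011,.013],[f+.019,.011,.037])])
def fit(cams,fwd=False,x0=(.463,.035,-.125,.006),zoff=True):
    Ps=[cloud(c,p,d)[0] for c,p,d in cams]
    x=np.array(list(x0)+[0.0]*1)
    def q(x,P): return (P-[x[0],x[1],.095+x[4]])@R(x[2])
    for it in range(6):
        tol=.012 if it<2 else .006
        sel=[P[np.abs(parts(q(x,P),x[3],fwd)).min(0)<tol] for P in Ps]
        sel=[P[(q(x,P)[:,2]>-.042)] for P in sel]
        A=np.vstack(sel)
        r=least_squares(lambda y:np.append(np.abs(parts(q(y,A),y[3],fwd)).min(0)*1e3,[y[4]*1e3*3]),x,loss="soft_l1",f_scale=1.)
        x=r.x
    D=parts(q(x,A),x[3],fwd); m=np.abs(D).argmin(0)
    return x,len(A),np.abs(D).min(0).mean(),np.bincount(m)
if __name__=="__main__":
    L={c:(c,*[np.load(c+"0.npz")[k] for k in"pd"]) for c in["side","top"]}
    for s in (["side"],["top"],["side","top"]):
        print(s,fit([L[c] for c in s]))
E
python3 fit.py
```

```text
['side'] (array([ 0.46317599,  0.0377251 , -0.13972409,  0.00789519, -0.00132489]), 2633, np.float64(0.0013707560205729974), array([ 558,   92,  241, 1442,  242,   58]))
['top'] (array([ 0.46192565,  0.03462025, -0.14153825,  0.00754411, -0.00101772]), 2652, np.float64(0.0014500497224424278), array([ 597,   91,  292, 1461,  157,   54]))
['side', 'top'] (array([ 0.46265   ,  0.03606495, -0.13535466,  0.00780795, -0.00105942]), 5235, np.float64(0.0015007356935024113), array([1146,  181,  506, 2882,  406,  114]))
```

```bash
cat > h.py <<'E'
import numpy as np
from station import env, effector, solver, viewer, workorder, search_frame, tip_of
from fit import R
O=np.array([.4626,.0362,.0945]); B=R(-.139)
def T(s): # tool orientation, z_tool=s*bedy
    y=-B[:,2]; z=s*B[:,1]; return np.stack([np.cross(y,z),y,z],1)
def W(x,y,z): return O+B@np.array([x,y,z])   # bed coords -> world
def bed(p): return B.T@(np.asarray(p)-O)
def st(tag=""):
    s=env.sense(); print(tag,"t%.2f"%s["t"],"bed mm",np.round(bed(s["ee_pos"])*1e3,1),"F bed",np.round(B.T@s["wrist_force"],1),"M",np.round(B.T@s["moment"],2),"w",round(s["gripper_width"]*1e3,1)); return s
UP=np.array([0,0,1.])
E
python3 - <<'E'
from h import *
for s in (1,-1):
  for n,p in dict(pre=W(.1,0,.12),grip=W(.1,0,-.019),hi=W(.1,0,.04)+UP*.14,ent=W(.105,0,-.019),fin=W(.065,0,-.019),tab=W(.238,0,.018),tabh=W(.238,0,.1),tabe=W(.178,0,.018)).items():
    print(s,n,np.round(p,3),solver.inverse_kinematics(p,T(s)))
E
```

```text
1 pre [0.502 0.031 0.246] [ 0.7518502   0.03677343 -0.96542804  2.18906512  0.34167806  0.5430439
  0.96596748]
1 grip [0.56  0.023 0.12 ] [ 0.37912442  0.3747026  -0.63811089  2.20054732  1.07264366  0.40287399
  0.29442536]
1 hi [0.536 0.026 0.313] [ 0.59556247 -0.00376406 -0.77025989  2.04520754  0.20206916  0.69182514
  1.12729804]
1 ent [0.565 0.022 0.122] [ 0.36501751  0.3723376  -0.61913368  2.19054658  1.04409296  0.4002689
  0.32426173]
1 fin [0.529 0.027 0.105] [ 0.77165485  0.60656882 -1.16605154  2.25680556  1.44274716  0.69336524
  0.01071149]
1 tab [0.669 0.007 0.211] [ 0.48751034  0.42103479 -0.74507524  1.88900496  0.73513805  0.6221489
  0.73749466]
1 tabh [0.634 0.012 0.286] [ 0.48642068  0.2450505  -0.7087136   1.88835802  0.46267039  0.69191306
  0.95419915]
1 tabe [0.615 0.015 0.186] [ 0.50615288  0.36907128 -0.76436964  2.03004985  0.79919709  0.54464872
  0.62619868]
-1 pre [0.502 0.031 0.246] [ 0.86521128  0.05061609 -1.08066221  2.18557145  0.36731985  0.54697859
 -2.19323235]
-1 grip [0.56  0.023 0.12 ] [-0.18864749  0.29267585  0.012588    2.23463283  0.58194238  0.23481129
 -2.4292235 ]
-1 hi [0.536 0.026 0.313] [ 0.80658953  0.00856648 -0.97728295  2.03759269  0.21351298  0.69212646
 -2.0155382 ]
-1 ent [0.565 0.022 0.122] [-0.15817911  0.29576041 -0.01829662  2.2220407   0.58940736  0.24649819
 -2.43078784]
-1 fin [0.529 0.027 0.105] [-0.29148783  0.27944211  0.09986808  2.31467802  0.70380988  0.17670488
 -2.58316098]
-1 tab [0.669 0.007 0.211] [ 0.2415692   0.34984579 -0.42920264  1.90366158  0.51151231  0.54621883
 -2.23458395]
-1 tabh [0.634 0.012 0.286] [ 0.52396147  0.25502158 -0.75480962  1.88642891  0.48650276  0.69870488
 -2.2055755 ]
-1 tabe [0.615 0.015 0.186] [ 0.26115607  0.3027868  -0.46611864  2.0437318   0.59746254  0.47124404
 -2.35663306]
```

```bash
python3 - <<'E'
from h import *
env.reach(W(.1,0,.04)+UP*.14,T(1)); st("hi")
env.movel(W(.1,0,.06),T(1),rate=.15); st("pre")
print(env.sense()["joint_positions"])
import cv2
for c in ["side","top"]:
    p,d=viewer.read_camera(c); i=(110,110) 
    crop=p[130:290,130:330] if c=="side" else p[90:260,180:340]
    cv2.imwrite(f"pics/{c}1.png",cv2.resize(crop[:,:,::-1],None,fx=3.5,fy=3.5))
E
```

```text
hi t3.48 bed mm [159.4  -0.9 166.7] F bed [ 0.   0.6 -0.9] M [ 0.03  0.32 -0.02] w 91.9
pre t4.44 bed mm [100.5   0.3  60.2] F bed [ 0.2 -0.5  0.6] M [ 0.05  0.26 -0.04] w 91.6
[ 0.45638927  0.17503362 -0.70465463  2.20999479  0.62496957  0.45590924
  0.69550417]
```

View pics/side1.png

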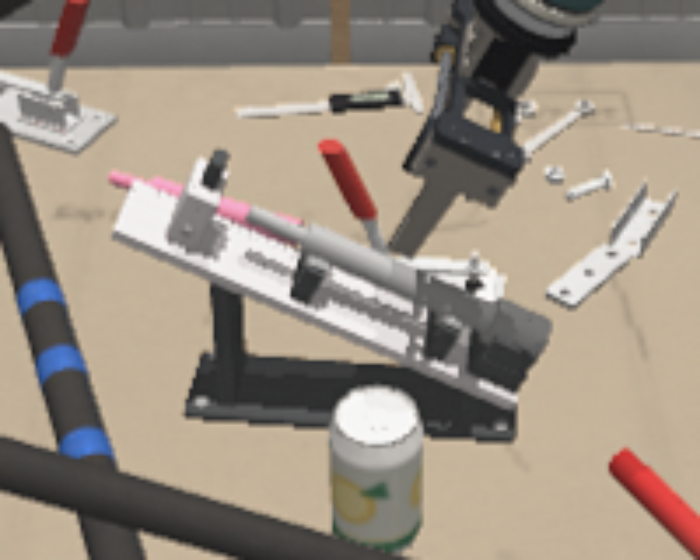

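View pics/top1.png

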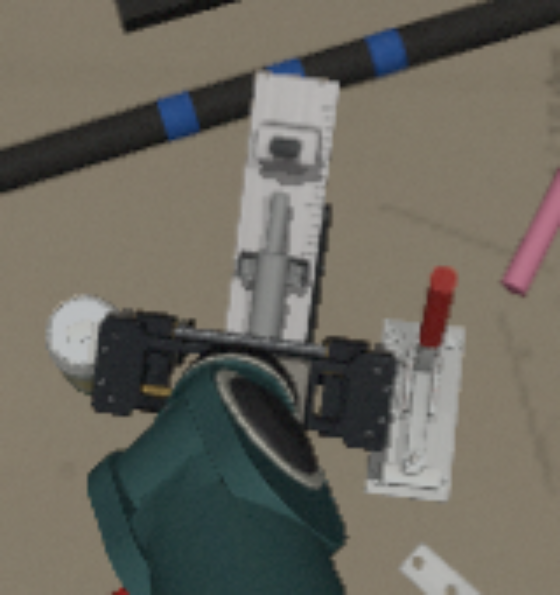

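Gauge is clear: the fingers straddle the axle between the two rests, and the body sits above the can and clamp. Going down to grasp.

```bash
python3 - <<'E'
from h import *
env.movel(W(.1,0,-.019),T(1),rate=.1); st("down")
effector.grasp(45); st("grasp"); env.pause(.2)
s=st("g2"); print(s["joint_positions"].round(3))
E
```

```text
down t5.48 bed mm [100.3   0.2 -18.6] F bed [-0.3 -0.8  0.1] M [ 0.06  0.26 -0.01] w 92.1
grasp t6.52 bed mm [100.   -0.1 -19. ] F bed [-0.1  0.2  0.3] M [-0.03  0.28 -0.09] w 23.9
g2 t6.72 bed mm [100.   -0.1 -19. ] F bed [ 0.  -0.2  0.6] M [-0.02  0.32 -0.07] w 23.7
[ 0.265  0.345 -0.504  2.207  0.99   0.357  0.357]
```

```bash
python3 - <<'E'
from h import *
env.movel(W(.1,0,.045),T(1),rate=.12); st("lift")
H=W(.1,0,.045)+UP*.12
env.movel(H,T(1),rate=.2); s=st("hi"); print(s["joint_positions"].round(3))
print(solver.inverse_kinematics(H,T(-1)))
import cv2
for c in ["side","top"]:
    p,d=viewer.read_camera(c)
    crop=p[80:290,130:330] if c=="side" else p[90:260,180:340]
    cv2.imwrite(f"pics/{c}2.png",cv2.resize(crop[:,:,::-1],None,fx=2.8,fy=2.8))
E
```

```text
lift t7.40 bed mm [99.3 -0.6 44.5] F bed [-1.2  0.2 -3.2] M [ 0.08  0.62 -0.02] w 23.7
hi t8.15 bed mm [149.1  -0.5 152.6] F bed [-2.6 -0.4 -3.9] M [ 0.08  0.67 -0.07] w 23.6
[ 0.62   0.016 -0.805  2.072  0.238  0.659  1.09 ]
[ 0.62125607  0.01456841 -0.80552564  2.06930931  0.2369805   0.65895005
  1.09167017]
```

View pics/side2.png

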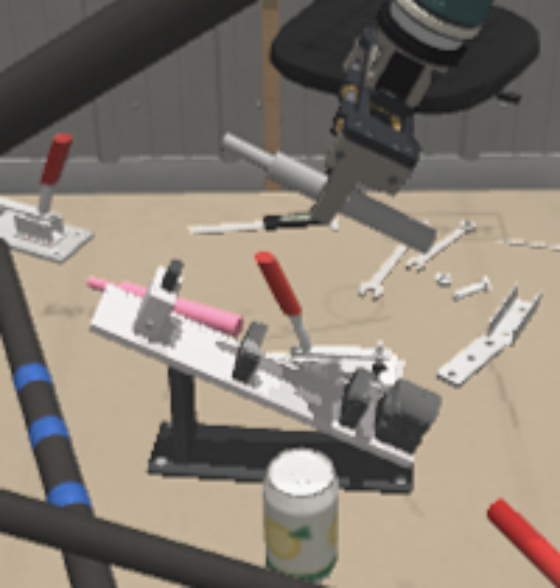

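```bash
python3 - <<'E'
from h import *
q=np.array(env.sense()["joint_positions"]); q[6]-=np.pi
env.goto_joints(q); s=st("turned"); print(s["joint_positions"].round(3)); print((T(-1).T@s["tcp_rot"]).round(4))
import cv2
for c in ["side","top"]:
    p,d=viewer.read_camera(c); np.savez(f"{c}3.npz",p=p,d=d)
    crop=p[80:290,130:330] if c=="side" else p[90:260,180:340]
    cv2.imwrite(f"pics/{c}3.png",cv2.resize(crop[:,:,::-1],None,fx=2.8,fy=2.8))
    for n in ["axle_thin_end","axle_thick_end"]:
        print(c,n,[(np.round(bed(r["at"])*1e3,1).tolist(),round(r["score"],2)) for r in tip_of(c,n)[:4]])
E
```

```text
turned t10.90 bed mm [148.7  -0.2 152.2] F bed [-2.8 -0.  -4.9] M [0.02 0.86 0.02] w 24.3
[ 0.62   0.017 -0.805  2.072  0.238  0.659 -2.05 ]
[[ 1.0e+00  3.9e-03 -6.0e-04]
 [-3.9e-03  1.0e+00  1.0e-04]
 [ 6.0e-04 -1.0e-04  1.0e+00]]
side axle_thin_end [([-236.2, 216.2, 17.8], 0.76), ([46.5, 0.3, 174.2], 0.63), ([299.8, -265.5, -228.0], 0.56)]
side axle_thick_end [([250.1, -0.1, 171.2], 0.96), ([-126.0, 57.8, -30.8], 0.86), ([129.3, -201.8, -150.6], 0.6)]
top axle_thin_end [([-238.6, 215.8, 23.2], 0.71), ([296.5, -270.1, -229.9], 0.67)]
top axle_thick_end [([244.7, -1.2, 168.8], 0.6)]
```

View pics/side3.png

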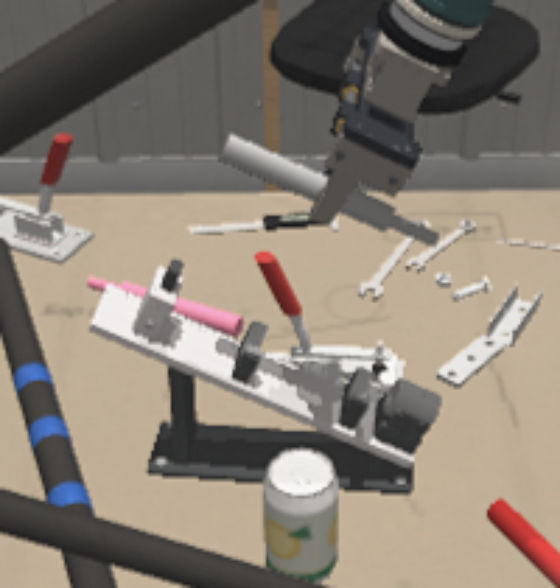

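The axle is turned, thin end down-slope, and still held straight. A quick cylinder fit will show its tilt in the hand.

```bash
python3 - <<'E'
from h import *
from fit import cloud
from scipy.optimize import least_squares
for which in (["side"],["top"],["side","top"]):
    Q=np.vstack([ (cloud(c,np.load(c+"3.npz")["p"],np.load(c+"3.npz")["d"])[0]-O)@B for c in which])
    a=Q[(Q[:,0]>.17)&(Q[:,0]<.248)&(np.hypot(Q[:,1],Q[:,2]-.171)<.022)|(Q[:,0]>.095)&(Q[:,0]<.125)&(np.hypot(Q[:,1],Q[:,2]-.171)<.022)]
    t=Q[(Q[:,0]>.048)&(Q[:,0]<.090)&(np.hypot(Q[:,1],Q[:,2]-.171)<.02)]
    def f(v):
        def d(P,r): u=P[:,0]-.149; return np.hypot(P[:,1]-v[0]-v[1]*u,P[:,2]-v[2]-v[3]*u)-r
        return 1e3*np.append(d(a,.0125),d(t,.007))
    r=least_squares(f,[0,0,.171,0],loss="soft_l1")
    print(which,len(a),len(t),"y0 z0 mm",(r.x[[0,2]]*1e3).round(2),"slopes deg",np.degrees(r.x[[1,3]]).round(2),np.abs(r.fun).mean().round(2))
E
```

```text
['side'] 475 99 y0 z0 mm [  0.79 170.15] slopes deg [ 0.02 -1.66] 1.22
['top'] 401 0 y0 z0 mm [ -1.61 170.79] slopes deg [-0.2  -1.76] 1.04
['side', 'top'] 876 99 y0 z0 mm [1.4000e-01 1.7044e+02] slopes deg [-0.53 -1.46] 1.34
```

```bash
cat >> h.py <<'E'
from scipy.spatial.transform import Rotation as Ro
F=Ro.from_rotvec(B[:,1]*np.radians(-1.5)).as_matrix()@T(-1)   # tool corrected for pitch
def G(x,z,y=0): # TCP for grasp point at bed x,y,z
    return W(x,y,z)+.019*F[:,1]
E
python3 - <<'E'
from h import *
env.movel(G(.107,.064)+UP*.03,F,rate=.2); s=st("a"); print(s["joint_positions"].round(3))
env.movel(G(.107,.014),F,rate=.12); st("b")
import cv2
for c in ["side","top"]:
    p,d=viewer.read_camera(c); np.savez(f"{c}4.npz",p=p,d=d)
    crop=p[80:290,130:330] if c=="side" else p[90:260,180:340]
    cv2.imwrite(f"pics/{c}4.png",cv2.resize(crop[:,:,::-1],None,fx=2.8,fy=2.8))
from fit import cloud
from scipy.optimize import least_squares
for which in (["side"],["top"]):
    Q=np.vstack([ (cloud(c,np.load(c+"4.npz")["p"],np.load(c+"4.npz")["d"])[0]-O)@B for c in which])
    n=np.hypot(Q[:,1],Q[:,2]-.014)<.02
    a=Q[(Q[:,0]>.14)&(Q[:,0]<.200)&n]; t=Q[(Q[:,0]>.012)&(Q[:,0]<.048)&n]
    def f(v):
        def d(P,r): u=P[:,0]-.107; return np.hypot(P[:,1]-v[0]-v[1]*u,P[:,2]-v[2]-v[3]*u)-r
        return 1e3*np.append(d(a,.0125),d(t,.007))
    r=least_squares(f,[0,0,.014,0],loss="soft_l1")
    print(which,len(a),len(t),"y0 z0 mm",(r.x[[0,2]]*1e3).round(2),"slopes deg",np.degrees(r.x[[1,3]]).round(2),np.abs(r.fun).mean().round(2))
E
```

```text
a t11.78 bed mm [120.8   0.7  72.5] F bed [-1.8  1.  -3.3] M [ 0.09  0.88 -0.02] w 23.5
[ 0.5    0.161 -0.743  2.182  0.607  0.471 -2.416]
b t12.57 bed mm [108.9   0.4  -4.1] F bed [-1.3 -0.  -2.9] M [0.04 0.9  0.01] w 23.5
['side'] 224 71 y0 z0 mm [ 1.76 13.92] slopes deg [-0.42  0.22] 1.41
['top'] 221 0 y0 z0 mm [-1.11 15.01] slopes deg [-0.37 -0.15] 1.15
```

View pics/side4.png

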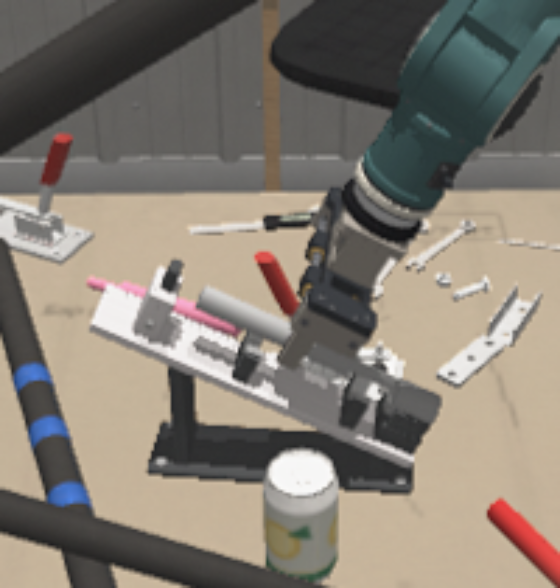

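View pics/top4.png

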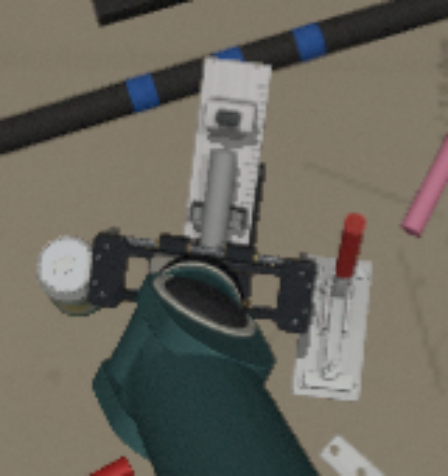

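The axle is now parallel to the bed, with its thin end short of the hole block. Lowering and sliding in with force checks.

```bash
python3 - <<'E'
from h import *
env.movel(G(.107,.001),F,rate=.08); s0=st("low")
for x in (.098,.09,.082,.074,.0685):
    env.movel(G(x,.001),F,rate=.05); s=st(x)
    f=B.T@(s["wrist_force"]-s0["wrist_force"])
    if abs(f).max()>10: print("STOP");break
E
```

```text
low t12.99 bed mm [107.7   0.  -17.7] F bed [-1.6 -0.4 -2.4] M [ 0.09  0.87 -0.02] w 24.1
0.098 t13.32 bed mm [ 98.6   0.2 -17.6] F bed [-1.5 -0.7 -4.1] M [ 0.04  0.84 -0.02] w 24.0
0.09 t13.63 bed mm [ 90.8   0.3 -17.8] F bed [-1.1  0.  -3.6] M [ 0.03  0.88 -0.03] w 23.6
0.082 t13.94 bed mm [ 82.9   0.4 -17.9] F bed [-1.  -0.4 -3.8] M [ 0.06  0.82 -0.04] w 24.0
0.074 t14.25 bed mm [ 74.9   0.5 -18. ] F bed [-1.3  0.8 -4. ] M [0.08 0.86 0.02] w 23.9
0.0685 t14.51 bed mm [ 69.3   0.3 -18. ] F bed [-1.5  0.5 -4.2] M [ 0.07  0.88 -0.05] w 24.0
```

Now lower into the rests and push until it bottoms.

```bash
python3 - <<'E'
from h import *
env.movel(G(.0685,-.0002),F,rate=.04); s0=st("seat")
x=.0685
for k in range(14):
    x-=.001
    env.movel(G(x,-.0002),F,rate=.03); env.pause(.05); s=st(round(x,4))
    f=B.T@(s["wrist_force"]-s0["wrist_force"])
    if abs(f).max()>9: print("STOP");break
E
```

```text
seat t14.76 bed mm [ 69.7  -0.1 -19. ] F bed [-1.8 -1.1  1.3] M [-0.23  0.83 -0.01] w 23.6
0.0675 t15.06 bed mm [ 69.2  -0.1 -19. ] F bed [ 2.6 -2.2  0.6] M [-0.38  0.03 -0.06] w 24.1
0.0665 t15.36 bed mm [ 68.1  -0.1 -19. ] F bed [ 5.  -2.6  1.2] M [-0.59 -0.62  0.  ] w 23.7
0.0655 t15.66 bed mm [ 68.1  -0.1 -19. ] F bed [ 7.6 -2.8 -0.5] M [-0.67 -1.1  -0.07] w 24.0
STOP
```

```bash
python3 - <<'E'
from h import *
x=.0655
for k in range(5):
    x-=.001
    env.movel(G(x,-.0002),F,rate=.03); env.pause(.05); s=st(round(x,4))
    if abs(B.T@s["wrist_force"])[0]>16: print("STOP");break
E
```

```text
0.0645 t15.96 bed mm [ 68.    0.1 -18.8] F bed [ 9.3 -3.5 -2.3] M [-0.7  -1.49  0.02] w 24.0
0.0635 t16.26 bed mm [ 68.    0.2 -18.7] F bed [11.2 -3.  -1.8] M [-0.73 -1.92  0.07] w 24.2
0.0625 t16.56 bed mm [ 68.1   0.4 -18.5] F bed [13.5 -4.1 -2. ] M [-0.75 -2.35  0.12] w 24.0
0.0615 t16.86 bed mm [ 68.    0.5 -18.4] F bed [14.9 -3.4 -2.6] M [-0.81 -2.79  0.13] w 23.9
0.0605 t17.16 bed mm [ 68.    0.6 -18.3] F bed [17.1 -4.  -3.3] M [-0.85 -3.15  0.17] w 24.2
STOP
```

That is a hard stop, and it matches bottoming if the frame fit is about 1.2 mm off along the slope. I'll relax, release and look.

```bash
python3 - <<'E'
from h import *
env.movel(G(.067,-.0002),F,rate=.05); st("relax")
effector.release(); st("open")
env.movel(G(.067,.1),F,rate=.15); 
s=st("up")
env.movel(W(.238,0,.1),T(-1),rate=.2); s=st("over tab"); print(s["joint_positions"].round(3))
import cv2
for c in ["side","top"]:
    p,d=viewer.read_camera(c); np.savez(f"{c}5.npz",p=p,d=d)
    crop=p[80:290,130:330] if c=="side" else p[90:260,180:340]
    cv2.imwrite(f"pics/{c}5.png",cv2.resize(crop[:,:,::-1],None,fx=2.8,fy=2.8))
    for n in ["axle_thick_end","stop_face"]:
        print(c,n,[(np.round(bed(r["at"])*1e3,1).tolist(),round(r["score"],2)) for r in tip_of(c,n)[:4]])
E
```

```text
relax t17.44 bed mm [ 68.1  -0.1 -19. ] F bed [ 3.7 -2.   3.7] M [-0.67 -0.51 -0.04] w 24.0
open t18.52 bed mm [ 67.5   0.  -19.2] F bed [ 0.4 -0.7  0.1] M [0.02 0.44 0.  ] w 91.9
up t19.34 bed mm [67.3 -0.3 80.7] F bed [1.  0.5 0.5] M [0.03 0.44 0.01] w 91.9
over tab t20.35 bed mm [236.3   0.   99.1] F bed [-0.8  0.3  0.5] M [0.05 0.44 0.01] w 91.7
[ 0.093  0.183 -0.251  1.913  0.273  0.65  -2.039]
side axle_thick_end [([-129.1, 57.5, -29.8], 0.97), ([170.5, 0.8, 4.9], 0.75), ([130.0, -199.1, -149.0], 0.72), ([1.2, 0.7, -2.9], 0.68)]
side stop_face [([226.8, 0.9, 2.6], 0.84)]
top axle_thick_end [([-129.9, 54.7, -26.1], 0.82), ([124.3, -201.4, -150.2], 0.72)]
top stop_face []
```

View pics/side5.png

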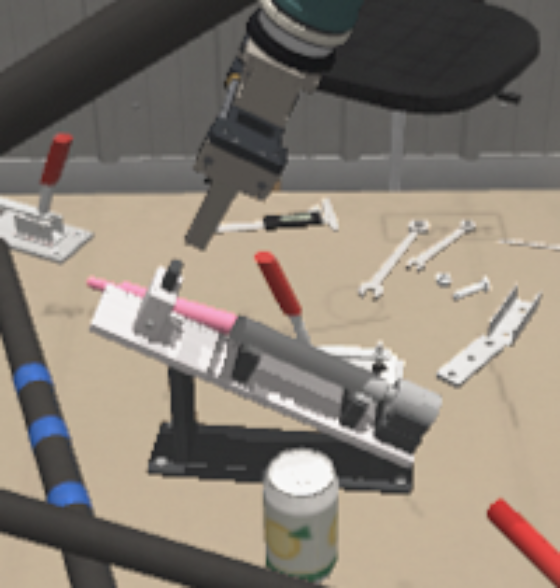

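View pics/top5.png

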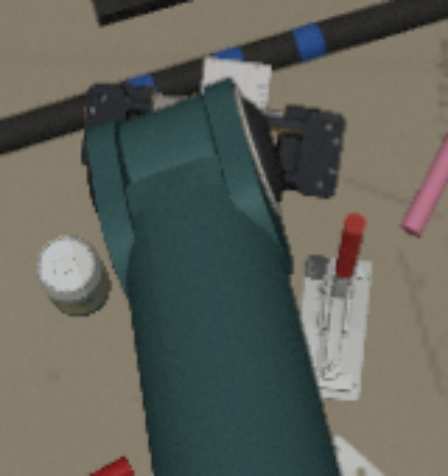

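The step stands just above the block and the axle lies in both rests, so it is seated. Can and clamp are unmoved. Now I'll pinch the stop's tab and slide it.

```bash
python3 - <<'E'
from h import *
D=T(-1)
env.movel(W(.2375,0,.045),D,rate=.15)
env.movel(W(.2375,0,.017),D,rate=.06); s=st("at tab")
effector.grasp(15); s0=st("pinched")
env.movel(W(.2375-.025,0,.017),D,rate=.06); st("25")
env.movel(W(.2375-.050,0,.017),D,rate=.06); st("50")
import cv2
p,d=viewer.read_camera("side"); np.savez("side6.npz",p=p,d=d)
cv2.imwrite("pics/side6.png",cv2.resize(p[120:260,150:300][:,:,::-1],None,fx=4,fy=4))
E
```

```text
at tab t21.78 bed mm [2.373e+02 1.000e-01 1.670e+01] F bed [ 0.6 -0.4 -0.1] M [-0.    0.39  0.03] w 91.8
pinched t22.84 bed mm [ 2.375e+02 -2.000e-01  1.700e+01] F bed [-0.1 -0.7  0.1] M [-0.15  0.38 -0.01] w 21.9
25 t23.41 bed mm [ 2.106e+02 -2.000e-01  1.690e+01] F bed [-2.7 -1.5  4. ] M [-0.31  1.11 -0.05] w 21.9
50 t23.98 bed mm [185.9  -0.2  16.9] F bed [-3.3 -2.   4.1] M [-0.47  1.08 -0.02] w 21.8
```

View pics/side6.png

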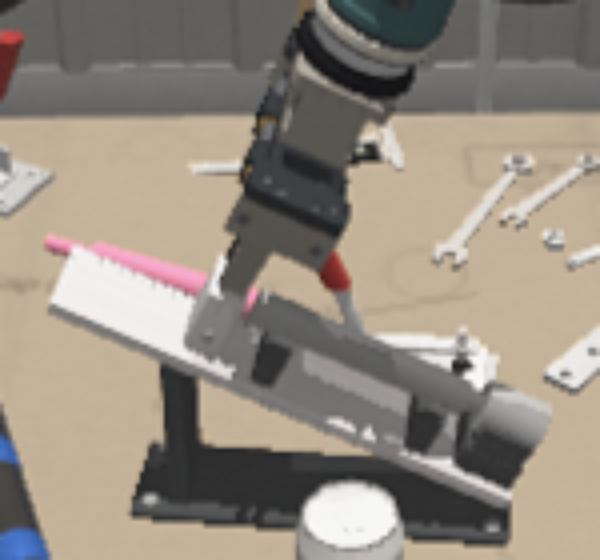

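```bash
python3 - <<'E'
from h import *
D=T(-1)
x=.1865
for k in range(16):
    env.movel(W(x,0,.017),D,rate=.03); env.pause(.05); s=st(round(x,4))
    if (B.T@s["wrist_force"])[0]>6.5: print("STOP");break
    x-=.001
E
```

```text
0.1865 t24.32 bed mm [186.3  -0.2  17. ] F bed [-2.5 -2.8  2.6] M [-0.54  0.94 -0.08] w 22.0
0.1855 t24.62 bed mm [186.2  -0.2  17. ] F bed [ 1.6 -3.3 -1. ] M [-0.67  0.14  0.04] w 21.9
0.1845 t24.93 bed mm [ 1.848e+02 -1.000e-01  1.700e+01] F bed [ 2.2 -3.2 -2.2] M [-0.78  0.04 -0.01] w 21.8
0.1835 t25.23 bed mm [ 1.834e+02 -1.000e-01  1.700e+01] F bed [ 0.6 -4.5 -0.9] M [-0.81  0.01 -0.04] w 21.7
0.1825 t25.52 bed mm [ 1.823e+02 -1.000e-01  1.700e+01] F bed [ 1.3 -3.2 -0.7] M [-0.91  0.13 -0.  ] w 21.9
0.1815 t25.82 bed mm [ 1.813e+02 -1.000e-01  1.700e+01] F bed [ 1.2 -4.4 -0.7] M [-0.96  0.13  0.04] w 22.3
0.1805 t26.12 bed mm [ 1.804e+02 -1.000e-01  1.700e+01] F bed [ 1.4 -5.5 -0.6] M [-1.08  0.12 -0.02] w 21.7
0.1795 t26.43 bed mm [ 1.794e+02 -1.000e-01  1.700e+01] F bed [ 1.6 -3.7 -2.1] M [-1.04  0.12 -0.03] w 22.1
0.1785 t26.73 bed mm [178.6  -0.2  17. ] F bed [ 1.7 -3.7 -1.5] M [-1.09  0.06 -0.04] w 21.6
0.1775 t27.02 bed mm [ 1.785e+02 -1.000e-01  1.700e+01] F bed [ 3.  -5.4 -3.9] M [-1.08 -0.47 -0.05] w 21.7
0.1765 t27.32 bed mm [ 1.785e+02 -1.000e-01  1.700e+01] F bed [ 5.6 -5.1 -6.8] M [-1.16 -0.91 -0.05] w 21.9
0.1755 t27.62 bed mm [ 1.784e+02 -1.000e-01  1.710e+01] F bed [ 8.4 -5.8 -8.9] M [-1.11 -1.39 -0.02] w 21.4
STOP
```

Contact came at 59.0 mm of stop travel, and I predicted 59.4 mm for a bottomed axle. I'll relax the preload without pulling back, then release and check.

```bash
python3 - <<'E'
from h import *
D=T(-1)
env.movel(W(.1768,0,.017),D,rate=.03); st("relax")
effector.release(); st("open")
env.movel(W(.178,0,.09),D,rate=.12); s=st("up")
env.movel(np.array([.45,-.12,.36]),D,rate=.25); st("away")
import cv2
from fit import fit
L=[]
for c in ["side","top"]:
    p,d=viewer.read_camera(c); L.append((c,p,d)); np.savez(f"{c}7.npz",p=p,d=d)
    crop=p[130:260,150:300] if c=="side" else p[90:260,180:340]
    cv2.imwrite(f"pics/{c}7.png",cv2.resize(crop[:,:,::-1],None,fx=4,fy=4) if c=="side" else cv2.resize(crop[:,:,::-1],None,fx=3,fy=3))
for l in ([L[0]],[L[1]],L): print(fit(l,fwd=True,x0=(.4626,.0362,-.139,.067)))
for n in ["can","clamp"]: print(n,[(np.round(r["at"],3).tolist(),round(r["score"],2)) for r in tip_of("side",n)[:2]])
for n in ["axle_thick_end","stop_face"]: print(n,[(np.round(bed(r["at"])*1e3,1).tolist(),round(r["score"],2)) for r in tip_of("side",n)[:4]])
E
```

```text
relax t27.88 bed mm [ 1.785e+02 -1.000e-01  1.700e+01] F bed [ 5.8 -5.  -5.3] M [-1.12 -0.74  0.  ] w 21.8
open t28.98 bed mm [176.8  -0.   17. ] F bed [-0.1 -0.2  0.6] M [ 0.01  0.41 -0.02] w 92.0
up t29.74 bed mm [177.7  -0.3  89.7] F bed [0.  0.4 0.4] M [ 0.03  0.45 -0.06] w 91.7
away t30.78 bed mm [ 120.2 -155.5  235.8] F bed [ 1.1  0.4 -0.5] M [-0.01  0.41 -0.05] w 92.0
(array([ 0.46280684,  0.03770324, -0.13930023,  0.06652885, -0.00163149]), 2582, np.float64(0.001345247132253766), array([  17,  549,  261, 1453,  239,   63]))
(array([ 0.46185041,  0.03456794, -0.1400221 ,  0.06667272, -0.00100855]), 2643, np.float64(0.0014309873534444138), array([  17,  586,  307, 1502,  176,   55]))
(array([ 0.46232401,  0.03612507, -0.13513444,  0.06667736, -0.00126348]), 5184, np.float64(0.0014996716895731186), array([  28, 1125,  551, 2944,  418,  118]))
can [([0.55, 0.168, 0.005], 0.88)]
clamp [([0.517, -0.103, 0.0], 0.61)]
axle_thick_end [([170.1, 0.4, 6.0], 0.94), ([-128.8, 55.3, -30.1], 0.59), ([23.4, 139.1, -116.1], 0.56)]
stop_face [([167.6, -2.1, 2.8], 0.57)]
```

View pics/side7.png

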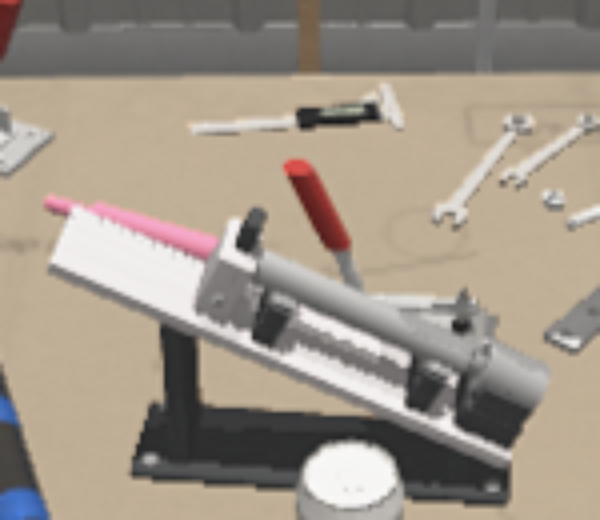

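View pics/top7.png

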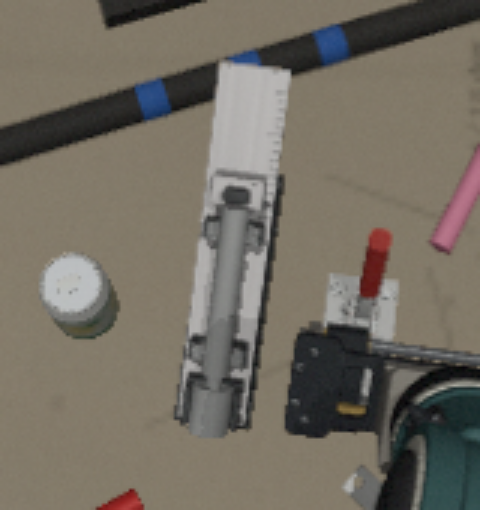

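The pictures show the axle seated with its thin end in the hole block, the stop against its upper end and the gripper clear. Stop travel fits at 66.6 mm, against a nominal 67 mm. Handing in.

```bash
python3 -c "
from h import *
workorder.finish_job(); print(env.sense()['t'])"
```

```text
the job is handed in; nothing more can be done
the job is handed in; nothing more can be done
```

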